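# Pack the last control card into the slotted transit case

## Task

Pack the last control card for dispatch: take it from the wooden block, slide it upright into the one free slot of the transit case between its neighbours and press it down until it is fully home, level with the other cards. Then swing the case lid over and press it shut until the front catch snaps. Leave the date stamp and the red marker cap where they stand.

Things in the scene. Friction and masses are not known exactly. Their poses are not given: they have to be found in the camera images.
- card: loose control card, about 180 g: green board 130 x 3 x 72 mm (length, thickness, height; lower corners rounded 8 mm), aluminium grip rail 130 x 12 x 22 mm along its top edge, 90 mm high in all. Origin: middle of the lower edge; x along the length, y through the thickness (12 mm to grip), z up. Starts upright in the block. May be packed either way round.
- card_rail (a point): middle of the top face of the card's grip rail, 90 mm above the card's lower edge
- block: light wooden block, fixed, 110 x 60 x 30 mm, origin at the centre of the underside; a groove along its x, 5 mm wide and 22 mm deep, holds the card (lower edge 8 mm above the bench)
- case: blue-grey transit case, fixed, 176 x 176 x 104 mm, 4 mm walls. Origin: centre of the underside; x from the front (catch) to the hinge side, y left, z up. A grey insert in it has 5 slots, 24 mm pitch along y; cards stand in them along x. Four are filled by cards like the loose one, fixed in the insert (rail tops at z = 98 mm); the second from the right (-y) is free.
- slot_nominal (a point): fixed in the case at x = 0, y = -24, z = 8 mm: where the lower edge of the home card comes to lie if the insert lies in the middle of its play. But the insert is loose: it slides along the case's y by 10 mm either way, starts anywhere in that play, is NOT reported, and stays where pushed (6 to 7 N; a firm stop at 10 mm). Find it by touch or sight, or push it to a stop.
- slot_mouth (a point): fixed in the case, 56 mm above slot_nominal: height of the groove tops (case z = 64 mm). Grooves hold only the board's two ends (outer 9 mm): 5.5 mm wide, mouths rounded by 1.5 mm, 2 mm play along x. A card set down beside the slot rests at this height. The gap between the two neighbour rails is 36 mm wide; pushing a neighbour's rail sideways slides the insert.
- slot_clips (a point): fixed in the case, 40 mm above slot_nominal: height of sprung retainers in both groove ends. Once the card's lower edge passes them they grip its ends: it no longer falls by its weight but needs a steady push of 4 to 15 N all the way home. Fingers round its rail would meet the neighbour rails 16 to 20 mm before home: let go and press the rail's middle from above.
- lid (a joint): lid angle, rad: 0 shut, 1.57 upright; starts leaning back at 1.6 to 1.85, stop at 2.0. A stiff hinge: the lid stays at any angle, 2 N at its front edge moves it. Below about 0.06 a bar at its front meets the spring catch: press down with 10 to 20 N on the middle of the lid until it snaps to 0 and is held. It cannot shut over a card more than 6 mm proud.
- lid_hinge (a point): middle of the hinge line, at case x = +92, y = 0, z = 104 mm; the line runs along the case's y. The lid is a plate 180 x 180 x 6 mm; shut, it covers the case from the hinge forwards, its outer face 6.5 mm above the hinge line
- lid_front (a point): middle of the lid's front edge on its outer face, 180 mm from the hinge; moves with the lid (open: its top edge)
- date_stamp: date stamp with a red-brown knob handle, upright, 32 x 48 x 77 mm, loose bystander, origin at the centre of its underside
- marker_cap: loose red marker cap standing on the bench, 16 mm across, 36 mm high, bystander, origin at the centre of its underside

How it is judged:
On the way, in this order (a step that is already met when the one before it is completed fails the run):
1. the card is fully home in the free slot while the lid is still open (z of card in the frame of case between 0.004 and 0.0105 m and y of card in the frame of case between -0.038 and -0.01 m and x of card in the frame of case between -0.006 and 0.006 m and angle between the z axis of card and the z axis of case, either way round below 0.09 rad and angle between the x axis of card and the x axis of case, either way round below 0.09 rad and value of joint lid above 0.5 rad), for 0.2 s.
2. the lid is shut past its catch (value of joint lid below 0.012 rad), for 0.2 s.
At the end, for the whole second after the job is handed in: The card stands in the case's free slot, its lower edge within 2.5 mm of the slot bottom (case z below 10.5 mm), between case y = -38 and -10 mm, within 6 mm of the case's middle along x, square to the case within 0.09 rad and at rest; the lid is shut past its catch (below 0.012 rad) (z of card in the frame of case between 0.004 and 0.0105 m and y of card in the frame of case between -0.038 and -0.01 m and x of card in the frame of case between -0.006 and 0.006 m and angle between the z axis of card and the z axis of case, either way round below 0.09 rad and angle between the x axis of card and the x axis of case, either way round below 0.09 rad and value of joint lid below 0.012 rad and linear speed of card below 0.02 m/s); the robot touches nothing.
It fails at once if date stamp shifted by more than 25 mm (distance of date_stamp from where it was at the start of the episode above 0.025 m).
It fails at once if marker cap shifted by more than 25 mm (distance of marker_cap from where it was at the start of the episode above 0.025 m).
It fails at once if the card is tipped over (leans more than 0.7 rad) (angle between card's own z axis and vertical above 0.7 rad).
It also fails if it takes over 61 s, if anything falls off the work surface, if the arm or the gripper's body presses on something with over 40 N, if the wrist force passes 120 N, or if a joint passes its speed limit or range.

## Robot

A 6-joint arm with a two-finger parallel gripper is mounted at the origin on the work surface; the furniture and walls round the work are solid. World frame = base frame: x ahead of the robot, y to its left, z up, the work surface at z = 0. Lengths are in m, angles in rad, forces in N, time in s.
With the tool pointing down it reaches from about 0.225 to 0.875 m from the base axis. Payload 3.4 kg.
Tool frame: the origin (TCP) lies on the centre line of the jaws, within the pads' length; the fingertips stand 14 mm ahead of it and the grasp point (between the pads) lies 5 mm behind it; z points along the fingers, y is the line along which they close (so a half turn about z gives the same grasp; the last joint's range is limited). The gripper opens to 85 mm and grips with 20 to 120 N. Pads are 22 mm wide; open, the fingers measure 114 mm over their backs; the gripper's body (76 mm by 85 mm) begins 54 mm behind the grasp point. The pads swing forward as they close: fully open they stand 13 mm farther back than shut.
Start: joints at [-1.46, 0.276, 1.505, -0, 1.361, -0.121], TCP at [0.132, -0.56, 0.223] pointing down, gripper open.
Joint ranges: [-2.89, 2.89], [-0.75, 2.08], [0.22, 2.7], [-1.18, 4.32], [0.11, 2.71], [-2.7, 2.7]. Speed limits (rad/s): [2.57, 2.57, 3.14, 3.14, 3.14, 3.14].

## Interface

Orientations are given as a unit quaternion [w, x, y, z].
In Python, from rig import manip, eyes gives the robot as it stands.
- The arm moves only by the shell command python3 -m creep 'ROWS' [FORCE]. ROWS is JSON, a list of rows, each a list of 5 numbers: the opening, from 0 (shut) to 1 (fully open), then the shift along the tool's x, y, z normalised to -1 to 1, where 1 is 0.5 m, then the turn about the tool's z normalised to -1 to 1, where 1 is 360 degrees. In form: [[fingers, dx, dy, dz, spin], ...]. A call has 1 to 10 rows; each row is the pose to reach, as a shift and turn from the pose commanded when the call began, along the tool's axes at that moment, turning the shorter way round; what a row does not reach only later rows make up. A row lasts 1/10 s, in which the tool goes at most 50 mm and 8.59 degrees, less where a joint would pass 70% of its speed; a pose out of reach is approached as far as the arm can. A call with a number of a shift or a turn outside -1 to 1 is refused whole. A call with a gripper value outside its range is refused whole. The fingers move at their own pace and stop on an object; FORCE is the grip in N (left out, the last holds). Time passes only in rows, so rows that repeat a pose let the fingers close. It gives the time, the measured TCP pose, the force, the opening and the grip force at its end, in the units of the state.
- manip.get_state(): the state, without advancing time (a new reading comes with each control period).
- eyes.get_image(name): name is "side" or "top" or "wrist"; returns a dict with "frame" (400x640x3 uint8, red, green, blue), "fx", "fy", "cx", "cy" (pixels), "R" (3x3) and "t" (3): a world point X has camera coordinates R X + t. Camera axes: x right, y down, z forward; pixel columns grow to the right and rows downward; lengths in m; the calibration is good to about 2 mm. A picture is of the moment at which its call begins. There is no depth.
- manip.sign_off(): hands the job in; it is judged then, once.
Trained networks look in the newest picture that a camera, given by its name, has taken for a name from the list of things; names that differ only in an ending like _2 or _b are one class to them, and where a whole thing is asked for, a point or a joint stands for the part that bears it (a point fixed in the world has none). Each returns a list of dicts, best first, with "confidence" (0 to 1); they miss things now and then, are a little off and sometimes report something else, mostly with a low value. They report only what shows in the picture. A call takes as long as a camera call.
- eyes.regions_of(camera, label): "mask" (400x640 bool, what is visible of it) and "bbox" ([left, top, right, bottom] in pixels, round what is visible of it).
- eyes.place_of(camera, label): "centre" ([column, row] in pixels: a listed point, or the origin of a listed thing).
The state is a dict: "clock": time; "qpos": joint angles; "qd": joint speeds; "effort": joint torques, N m; "position": TCP position; "ee_rot": TCP orientation; "contact_force": force on the tool from outside, world axes, zero at the start; "moment": the same for the moment, N m; "width": finger opening in m; "gripper_force": force on a finger pad.
Only numpy, scipy, OpenCV 4.12 (cv2) and the standard library are available. Lean on these libraries where they do the work, as an engineer would, in place of code of your own. Each camera call takes 0.05 s, during which the arm holds its last target. There are 200 camera calls.

## Working session

There is one attempt and no reset: what is moved stays moved. The work goes in short steps, Python scripts to look and compute and a shell command to move; the robot and the scene stay as the last step left them, time stands still between calls to the robot, and variables do not carry over. Pictures are saved under pics/ and viewed, at most 10 in all, crops included, and the job is handed in when it is done.

```bash
ls; mkdir -p pics; python3 - <<'E'
from rig import manip, eyes
import cv2,numpy as np
s=manip.get_state();print({k:np.round(v,3).tolist() for k,v in s.items()})
for c in ["top","side"]:
    im=eyes.get_image(c);cv2.imwrite(f"pics/{c}0.png",im["frame"][:,:,::-1])
    print(c,im["fx"],im["fy"],im["cx"],im["cy"],np.round(im["R"],4).tolist(),np.round(im["t"],4).tolist())
    for l in ["card","card_rail","block","case","slot_nominal","slot_mouth","lid_hinge","lid_front","date_stamp","marker_cap"]:
        print(l,[(np.round(d["centre"],1).tolist(),round(d["confidence"],2)) for d in eyes.place_of(c,l)[:3]])
E
```

```text
pics
{'clock': 0.0, 'qpos': [-1.46, 0.277, 1.506, 0.0, 1.361, -0.121], 'qd': [-0.001, 0.0, 0.0, -0.001, -0.0, -0.0], 'effort': [-0.0, -41.678, -24.581, -0.0, 0.011, -0.0], 'position': [0.132, -0.559, 0.222], 'ee_rot': [-0.001, 0.993, 0.116, 0.0], 'contact_force': [0.784, -0.353, -0.69], 'moment': [-0.066, 0.032, 0.059], 'gripper_force': 0.0, 'width': 0.085}
top 419.58215319142516 419.58215319142516 316.77643360509 204.27868611199216 [[0.1878, -0.9822, -0.0001], [-0.9594, -0.1835, -0.2143], [0.2105, 0.0403, -0.9768]] [-0.2148, 0.4544, 0.8687]
card [([389.6, 259.8], 0.55)]
card_rail [([399.2, 255.2], 0.67), ([390.6, 258.0], 0.15)]
block [([389.9, 264.1], 0.95)]
case [([252.6, 207.6], 0.76), ([258.6, 154.4], 0.61), ([391.5, 261.5], 0.34)]
slot_nominal [([262.5, 206.2], 0.77)]
slot_mouth [([257.8, 205.1], 0.6)]
lid_hinge [([262.5, 155.6], 0.83)]
lid_front []
date_stamp [([324.8, 255.8], 0.54)]
marker_cap [([347.1, 224.4], 0.63)]
side 413.8729024741639 413.8729024741639 320.3930957170012 197.94496955187788 [[-0.9999, 0.0063, 0.0083], [-0.0012, 0.7209, -0.693], [-0.0103, -0.693, -0.7209]] [0.4823, 0.1699, 0.8252]
card [([352.2, 177.0], 0.69)]
card_rail []
block [([353.8, 174.9], 0.66)]
case [([324.2, 293.7], 0.68)]
slot_nominal [([357.8, 143.8], 0.24)]
slot_mouth [([331.3, 261.7], 0.66)]
lid_hinge [([278.9, 257.2], 0.94)]
lid_front [([236.0, 186.3], 0.76), ([356.5, 145.0], 0.74)]
date_stamp [([353.1, 174.2], 0.7)]
marker_cap [([327.2, 204.4], 0.54), ([328.3, 268.1], 0.29)]
```

View pics/top0.png

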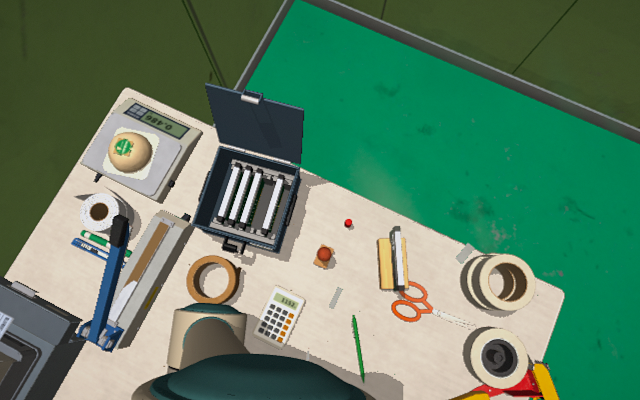

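View pics/side0.png

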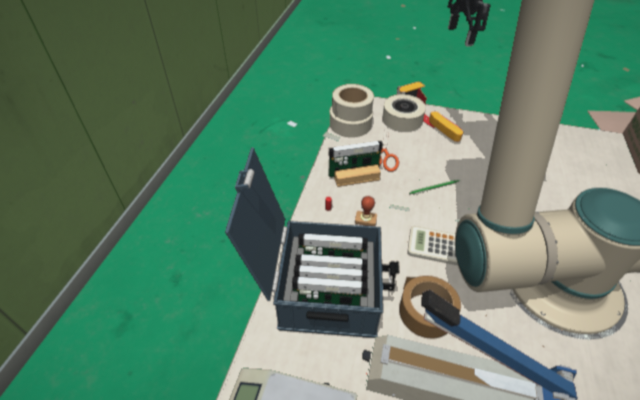

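```bash
cat > h.py <<'E'
import numpy as np,cv2
from rig import manip,eyes
def onplane(im,px,z):
    R=np.array(im["R"]);C=-R.T@np.array(im["t"])
    d=R.T@np.array([(px[0]-im["cx"])/im["fx"],(px[1]-im["cy"])/im["fy"],1])
    return C+d*(z-C[2])/d[2]
def proj(im,X):
    c=np.array(im["R"])@np.array(X)+np.array(im["t"])
    return [im["fx"]*c[0]/c[2]+im["cx"],im["fy"]*c[1]/c[2]+im["cy"]]
E
python3 - <<'E'
from h import *
t=eyes.get_image("top");s=eyes.get_image("side")
a=cv2.resize(t["frame"][80:260,190:310],None,fx=5,fy=5,interpolation=cv2.INTER_CUBIC)[:,:,::-1]
a=a[400:,:]  # rows 160..260
b=cv2.resize(s["frame"][215:335,225:405],None,fx=4,fy=4,interpolation=cv2.INTER_CUBIC)[:,:,::-1]
cv2.imwrite("pics/a.png",a);cv2.imwrite("pics/b.png",b)
g=lambda im,x0,y0,x1,y1:(im["frame"][y0:y1,x0:x1].min(2)>200).astype(np.uint8)
# card rail on block: bright blobs
for im,box,z in[(t,(385,220,415,300),.098),(t,(190,155,310,260),.098),(s,(325,135,390,170),.098),(s,(280,225,385,330),.098)]:
    x0,y0,x1,y1=box
    n,l,st,c=cv2.connectedComponentsWithStats(g(im,*box))
    for i in range(1,n):
        if st[i,4]<20: continue
        ys,xs=np.nonzero(l==i);(cx,cy),(w,h),an=cv2.minAreaRect(np.c_[xs,ys].astype(np.float32))
        r=np.deg2rad(an)+(0 if w>h else np.pi/2);L=max(w,h)/2
        c0=np.array([cx+x0,cy+y0]);d=L*np.array([np.cos(r),np.sin(r)])
        A,B=onplane(im,c0-d,z),onplane(im,c0+d,z)
        print(st[i,4],c0.round(1),round(L,1),"ends",A[:2].round(4),B[:2].round(4),"mid",((A+B)/2)[:2].round(4),"len",np.linalg.norm(A-B).round(4),"yaw",np.rad2deg(np.arctan2(*(A-B)[1::-1])).round(1))
E
```

```text
286 [398.9 258. ] 26.2 ends [ 0.4504 -0.2992] [ 0.348 -0.322] mid [ 0.3992 -0.3106] len 0.1049 yaw 12.5
73 [194.5 161.1] 6.6 ends [0.5339 0.1464] [0.5051 0.1417] mid [0.5195 0.1441] len 0.0292 yaw 9.4
250 [228.1 191.3] 25.3 ends [0.5225 0.0546] [0.4159 0.0634] mid [0.4692 0.059 ] len 0.107 yaw -4.7
247 [239.1 194.4] 25.3 ends [0.5205 0.0303] [0.4141 0.0397] mid [0.4673 0.035 ] len 0.1068 yaw -5.0
250 [250.  197.3] 25.3 ends [0.5185 0.0067] [0.4122 0.016 ] mid [0.4653 0.0113] len 0.1067 yaw -5.0
24 [199.6 187.1] 7.9 ends [0.4827 0.117 ] [0.45  0.122] mid [0.4663 0.1195] len 0.0331 yaw -8.7
256 [272.  203.3] 25.3 ends [ 0.5145 -0.0408] [ 0.4084 -0.0316] mid [ 0.4614 -0.0362] len 0.1065 yaw -4.9
54 [193.  212.5] 8.5 ends [0.4287 0.124 ] [0.394  0.1151] mid [0.4113 0.1196] len 0.0358 yaw 14.4
23 [306.8 217.7] 3.2 ends [ 0.451 -0.114] [ 0.4381 -0.1117] mid [ 0.4446 -0.1129] len 0.0131 yaw -10.4
190 [299.5 247. ] 12.0 ends [ 0.4067 -0.1051] [ 0.359  -0.1147] mid [ 0.3828 -0.1099] len 0.0486 yaw 11.3
76 [198.6 249.9] 10.4 ends [0.3463 0.1095] [0.3308 0.069 ] mid [0.3386 0.0893] len 0.0433 yaw 69.1
25 [269.2 258.1] 7.8 ends [ 0.3502 -0.0388] [ 0.3486 -0.0702] mid [ 0.3494 -0.0545] len 0.0314 yaw 86.9
178 [355.4 144.6] 21.7 ends [ 0.3477 -0.3248] [ 0.4499 -0.3031] mid [ 0.3988 -0.314 ] len 0.1044 yaw -168.0
74 [382.5 243. ] 18.0 ends [ 0.3629 -0.0685] [0.3722 0.0155] mid [ 0.3676 -0.0265] len 0.0845 yaw -96.3
223 [333.  238.2] 28.1 ends [ 0.512  -0.0407] [ 0.4071 -0.0318] mid [ 0.4595 -0.0363] len 0.1053 yaw -4.8
259 [331.5 259.2] 29.6 ends [0.5164 0.0069] [0.4107 0.0161] mid [0.4635 0.0115] len 0.1062 yaw -5.0
289 [330.1 270.2] 30.1 ends [0.5192 0.0303] [0.414  0.0396] mid [0.4666 0.035 ] len 0.1056 yaw -5.1
311 [329.5 282. ] 30.7 ends [0.5205 0.0546] [0.4158 0.0634] mid [0.4681 0.059 ] len 0.1051 yaw -4.8
```

View pics/a.png

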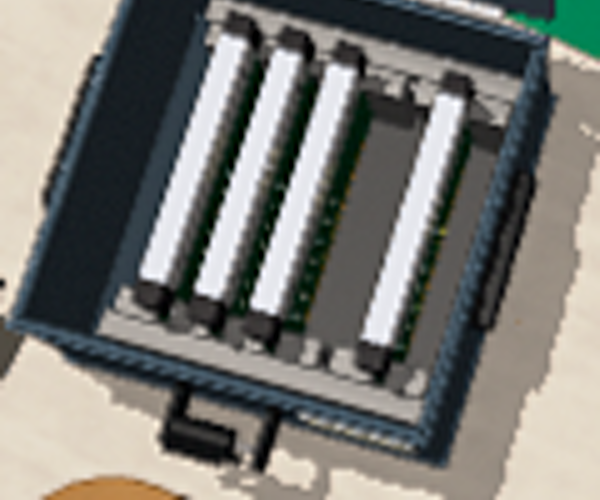

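View pics/b.png

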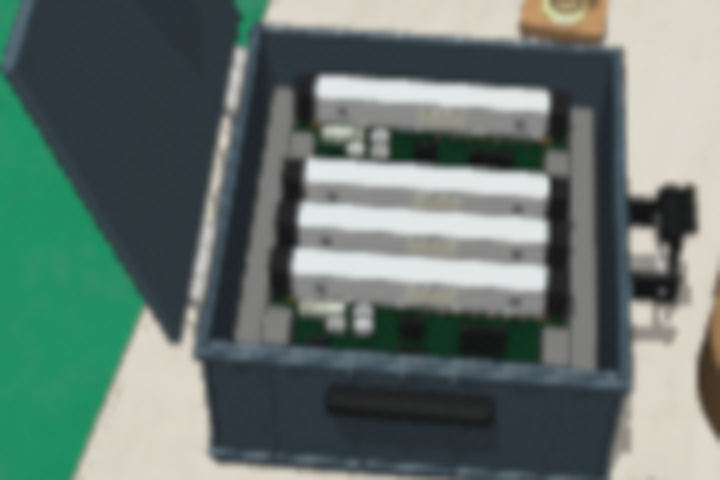

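```bash
cat >> h.py <<'E'
from scipy.spatial.transform import Rotation as Ro
def rel(x,y,z,yaw):
    s=manip.get_state();w,a,b,c=s["ee_rot"];R=Ro.from_quat([a,b,c,w]).as_matrix()
    d=R.T@(np.array([x,y,z])-s["position"]);cur=np.rad2deg(np.arctan2(R[1,0],R[0,0]))
    dy=(cur-yaw+90)%180-90
    print("pos",np.round(s["position"],4),"yaw",round(cur,2),"z",R[:,2].round(4),"row",(d/.5).round(4),"spin",round(dy/360,4),"q6",round(s["qpos"][5],2))
E
python3 -c "
from h import *
rel(.399,-.312,.2,12.2)"
```

```text
pos [ 0.1321 -0.5597  0.2228] yaw 13.28 z [ 0.e+00 -1.e-04 -1.e+00] row [ 0.6334 -0.3594  0.0456] spin 0.003 q6 -0.12
```

```bash
python3 -m creep '[[1,0.6334,-0.3594,0.0456,0.003],[1,0.6334,-0.3594,0.0456,0.003],[1,0.6334,-0.3594,0.0456,0.003],[1,0.6334,-0.3594,0.0456,0.003],[1,0.6334,-0.3594,0.0456,0.003],[1,0.6334,-0.3594,0.0456,0.003],[1,0.6334,-0.3594,0.0456,0.003],[1,0.6334,-0.3594,0.0456,0.003],[1,0.6334,-0.3594,0.0456,0.003],[1,0.6334,-0.3594,0.0456,0.003]]'
python3 - <<'E'
from h import *
rel(.399,-.312,.2,12.2)
im=eyes.get_image("wrist");cv2.imwrite("pics/w1.png",im["frame"][:,:,::-1])
print([ (np.round(d["centre"],1),d["confidence"]) for d in eyes.place_of("wrist","card_rail")], proj(im,[.399,-.312,.098]))
x=(im["frame"].min(2)>190).astype(np.uint8)
n,l,st,c=cv2.connectedComponentsWithStats(x)
for i in range(1,n):
    if st[i,4]>150:
        ys,xs=np.nonzero(l==i);q=cv2.boxPoints(cv2.minAreaRect(np.c_[xs,ys].astype(np.float32)))
        P=np.array([onplane(im,p,.098)[:2] for p in q]);print(st[i,4],q.round(0).tolist(),P.round(4).tolist(),P.mean(0).round(4))
E
```

```text
clock: 2.2
position: [0.3986, -0.3126, 0.2]
ee_rot: [0.0, 0.994, 0.107, -0.0]
contact_force: [-0.6, -0.1, 0.5]
width: 0.0852
gripper_force: 0.0
pos [ 0.3986 -0.3126  0.2   ] yaw 12.24 z [-8.0e-04 -1.1e-03 -1.0e+00] row [ 0.001  -0.001   0.0001] spin 0.0001 q6 0.56
[(array([319.3, 199.4]), 0.82), (array([ 9.2, 53.1]), 0.17)] [np.float64(319.92768788840687), np.float64(197.19503161253505)]
```

View pics/w1.png

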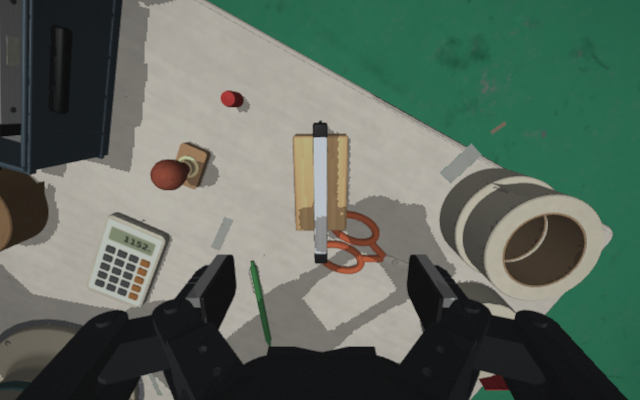

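```bash
python3 - <<'E'
from h import *
im=eyes.get_image("wrist")
A=onplane(im,(320,122),.098);B=onplane(im,(320.5,263),.098)
print(A,B,(A+B)/2,np.linalg.norm(A-B))
rel(.399,-.312,.094,12.2)
rel(.4,-.312,.094,12.2)
E
```

```text
[ 0.4618512  -0.29916338  0.098     ] [ 0.33443369 -0.32686168  0.098     ] [ 0.39814245 -0.31301253  0.098     ] 0.13039332060129716
pos [ 0.3981 -0.3133  0.2001] yaw 12.08 z [-3.e-04 -8.e-04 -1.e+00] row [ 0.0024 -0.0023  0.2122] spin -0.0003 q6 0.56
pos [ 0.3981 -0.3133  0.2001] yaw 12.08 z [-3.e-04 -8.e-04 -1.e+00] row [ 0.0044 -0.0019  0.2122] spin -0.0003 q6 0.56
```

```bash
python3 -m creep '[[1,0.001,0,0.08,0],[1,0.001,0,0.16,0],[1,0.001,0,0.212,0],[1,0.001,0,0.212,0],[0.3,0.001,0,0.212,0],[0.3,0.001,0,0.212,0],[0,0.001,0,0.212,0],[0,0.001,0,0.212,0],[0,0.001,0,0.212,0],[0,0.001,0,0.212,0]]' 40; python3 -m creep '[[0,0,0,0,0],[0,0,0,0,0],[0,0,0,-0.02,0],[0,0,0,-0.04,0],[0,0,0,-0.08,0],[0,0,0,-0.16,0],[0,0,0,-0.24,0],[0,0,0,-0.28,0],[0,0,0,-0.28,0],[0,0,0,-0.28,0]]' 60
python3 - <<'E'
from h import *
im=eyes.get_image("side");cv2.imwrite("pics/s2.png",cv2.resize(im["frame"][60:300,240:480],None,fx=2.4,fy=2.4)[:,:,::-1])
# target: above slot
rel(.4626,-.0125,.234,-4.9)
E
```

```text
clock: 3.35
position: [0.3997, -0.312, 0.0944]
ee_rot: [0.0, 0.994, 0.106, 0.0]
contact_force: [-0.1, -0.4, 0.6]
width: 0.0007
gripper_force: 0.0
clock: 4.35
position: [0.3995, -0.3118, 0.2345]
ee_rot: [0.0, 0.994, 0.106, 0.0]
contact_force: [-0.4, -0.5, -0.2]
width: 0.0001
gripper_force: 0.0
pos [ 0.399  -0.3114  0.2335] yaw 12.2 z [-8.e-04  8.e-04 -1.e+00] row [ 0.2506 -0.5574 -0.0007] spin 0.0475 q6 0.56
```

View pics/s2.png

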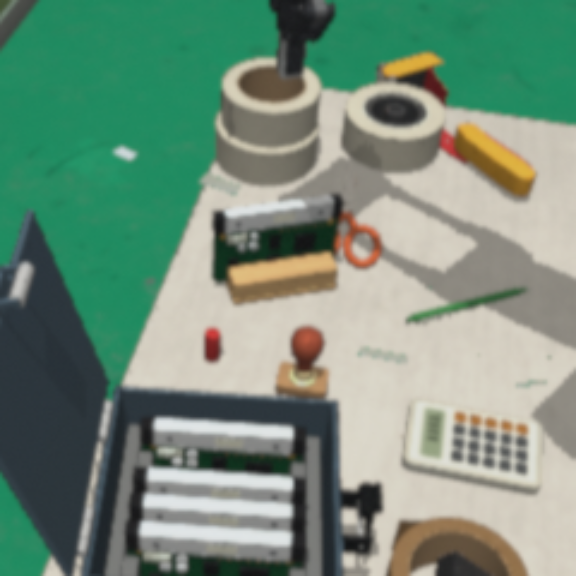

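```bash
python3 - <<'E'
from h import *
im=eyes.get_image("wrist");cv2.imwrite("pics/w2.png",im["frame"][:,:,::-1])
s=manip.get_state();print(s["position"],s["width"])
print(proj(im,[.3985,-.3125,.098]),proj(im,s["position"]),proj(im,s["position"]-np.array([0,0,.014])))
for c in("wrist","side","top"):
    if c!="wrist": eyes.get_image(c)
    print(c,[(np.round(d["centre"],1),d["confidence"]) for d in eyes.place_of(c,"card_rail")])
E
```

```text
[ 0.39881325 -0.31119503  0.23288662] 0.00027803763802249624
[np.float64(321.77489407228836), np.float64(188.98036237819917)] [np.float64(320.0142039949279), np.float64(249.2634942337677)] [np.float64(320.10805746867055), np.float64(238.9029685354713)]
wrist [(array([320.9, 191.4]), 0.77)]
side [(array([356.9, 146.1]), 0.79)]
top [(array([400.8, 255.6]), 0.62)]
```

View pics/w2.png

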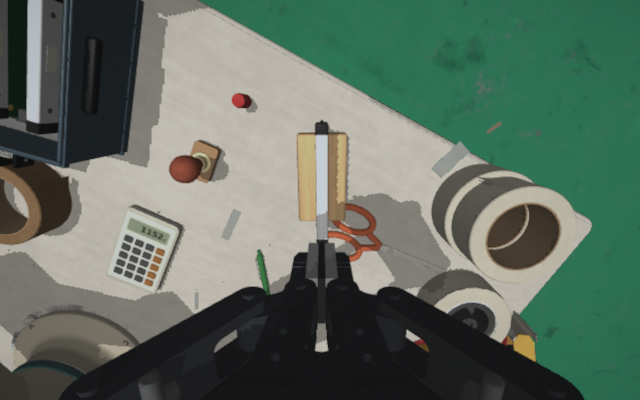

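```bash
python3 - <<'E'
from h import *
im=eyes.get_image("side")
for p in ([.399,-.311,.219],[.399,-.311,.234],[.3985,-.3125,.098],[.3985,-.3125,.08]): print(p,proj(im,p))
s=eyes.get_image("top")
for p in ([.399,-.311,.219],[.3985,-.3125,.098]): print(p,proj(s,p))
E
python3 -m creep '[[0.6,0,0,0,0],[0.6,0,0,0,0],[0.6,0,0,0,0],[0.6,0,0,0,0],[0.6,0,0,0,0]]'
```

```text
[0.399, -0.311, 0.219] [np.float64(359.58634957941575), np.float64(100.67015411672456)]
[0.399, -0.311, 0.234] [np.float64(360.13381062935196), np.float64(94.50133057381564)]
[0.3985, -0.3125, 0.098] [np.float64(355.7902905270464), np.float64(144.97553864739177)]
[0.3985, -0.3125, 0.08] [np.float64(355.25872525097276), np.float64(150.94497321621503)]
[0.399, -0.311, 0.219] [np.float64(412.4351015618929), np.float64(251.5216623292146)]
[0.3985, -0.3125, 0.098] [np.float64(399.75176332637096), np.float64(258.1788637181492)]
clock: 5.3
position: [0.3995, -0.3119, 0.2341]
ee_rot: [0.0, 0.994, 0.106, 0.0]
contact_force: [0.6, -0.4, 0.6]
width: 0.0511
gripper_force: 0.0
```

```bash
python3 -m creep '[[0,0,0,0,0],[0,0,0,0,0],[0,0,0,0,0],[0,0,0,0,0],[0,0,0,0,0],[0,0,0,0,0],[0,0,0,0,0]]'; python3 - <<'E'
from h import *
o=[]
for c,(x,y) in(("side",(320,60)),("top",(370,210))):
    im=eyes.get_image(c);f=cv2.resize(im["frame"][y:y+90,x:x+60],None,fx=6,fy=6,interpolation=cv2.INTER_CUBIC)[:,:,::-1].copy()
    for z,col in((.219,(0,0,255)),(.234,(0,255,255)),(.098,(255,0,255))):
        u,v=proj(im,[.3992,-.3117,z]);cv2.circle(f,(int((u-x)*6),int((v-y)*6)),4,col,-1)
    o.append(f)
cv2.imwrite("pics/g.png",np.hstack(o))
E
```

```text
clock: 6.0
position: [0.3995, -0.3119, 0.234]
ee_rot: [0.0, 0.994, 0.106, -0.0]
contact_force: [-0.3, -0.8, 0.1]
width: -0.0003
gripper_force: 0.0
```

View pics/g.png

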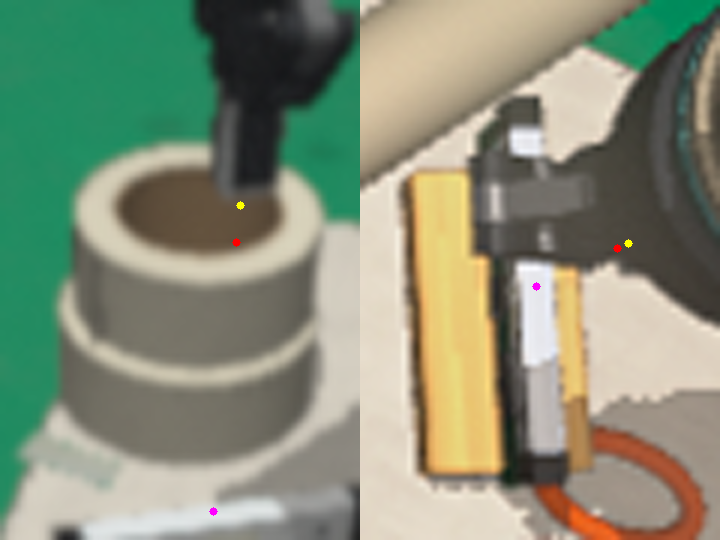

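```bash
python3 - <<'E'
from h import *
s=eyes.get_image("side");t=eyes.get_image("top");w=eyes.get_image("wrist")
for z in (.1,.15,.18,.2,.21,.22,.23,.24,.25,.26): 
    P=onplane(s,(361.2,92),z);u=proj(t,P);print(P.round(3),np.round(u,1),"crop",((u[0]-370)*6+360,(u[1]-210)*6))
print("wristcam",(-w["R"].T@w["t"]),w["R"].round(3).tolist(),w["fx"],w["cx"],w["cy"])
print({k:np.round(v,3).tolist() for k,v in manip.get_state().items()})
E
```

```text
[ 0.369 -0.537  0.1  ] [510.6 294.2] crop (np.float64(1203.8657862599832), np.float64(505.4591229972451))
[ 0.379 -0.456  0.15 ] [479.9 280.4] crop (np.float64(1019.4888721392228), np.float64(422.5219524995516))
[ 0.385 -0.408  0.18 ] [459.8 271.4] crop (np.float64(898.7042683518816), np.float64(368.19013267504783))
[ 0.389 -0.376  0.2  ] [445.6 265. ] crop (np.float64(813.4512505889261), np.float64(329.8412748293306))
[ 0.391 -0.359  0.21 ] [438.2 261.7] crop (np.float64(769.3045462231831), np.float64(309.983025414792))
[ 0.393 -0.343  0.22 ] [430.7 258.3] crop (np.float64(724.095607355154), np.float64(289.64695737288014))
[ 0.395 -0.327  0.23 ] [423.  254.8] crop (np.float64(677.7856287475661), np.float64(268.8156151745478))
[ 0.397 -0.311  0.24 ] [415.1 251.2] crop (np.float64(630.3338917004992), np.float64(247.4706825692288))
[ 0.399 -0.295  0.25 ] [406.9 247.6] crop (np.float64(581.6976446397556), np.float64(225.59292887061315))
[ 0.401 -0.279  0.26 ] [398.6 243.9] crop (np.float64(531.8319746498042), np.float64(203.16215116907523))
wristcam [ 0.47283866 -0.29637032  0.38473633] [[0.211, -0.977, 0.001], [-0.933, -0.202, 0.297], [-0.291, -0.063, -0.955]] 295.71069376203934 321.11420693031386 201.91329317081878
{'clock': 6.25, 'qpos': [-0.8, 0.166, 1.624, -0.0, 1.351, 0.558], 'qd': [-0.003, 0.002, -0.0, 0.002, 0.002, -0.001], 'effort': [0.001, -34.888, -24.519, -0.0, 0.0, 0.0], 'position': [0.4, -0.312, 0.234], 'ee_rot': [0.0, 0.994, 0.106, -0.0], 'contact_force': [-0.165, 0.035, -0.087], 'moment': [0.02, 0.024, 0.035], 'gripper_force': 0.0, 'width': 0.0}
```

```bash
python3 -m creep '[[0,0,0,0.09,0],[0,0,0,0.18,0],[0,0,0,0.26,0],[0,0,0,0.276,0],[0,0,0,0.28,0],[0,0,0,0.28,0],[0,0,0,0.28,0]]'; for i in 1 2 3; do python3 -m creep '[[0,0,0,0.002,0],[0,0,0,0.004,0],[0,0,0,0.004,0]]' | egrep 'pos|contact'; done
```

```text
clock: 6.95
position: [0.4008, -0.3133, 0.0961]
ee_rot: [0.002, 0.994, 0.106, 0.001]
contact_force: [0.1, -0.1, -0.0]
width: 0.0001
gripper_force: 0.0
position: [0.3997, -0.312, 0.0925]
contact_force: [0.6, -0.4, -1.0]
position: [0.3994, -0.3118, 0.0898]
contact_force: [-0.8, 0.2, -0.1]
position: [0.3999, -0.3131, 0.0895]
contact_force: [-2.2, -0.1, 8.8]
```

```bash
python3 -m creep '[[0,0,0,-0.02,0],[0,0,0,-0.06,0],[0.7,0,0,-0.06,0],[0.7,0,0,-0.06,0],[0.7,0,0,-0.06,0],[0.7,0,0,-0.06,0],[0.7,0,0,-0.06,0],[0.7,0,0,-0.06,0]]' 40; python3 -m creep '[[0.7,0,0,0.04,0],[0.7,0,0,0.08,0],[0.7,0,0,0.094,0],[0.7,0,0,0.094,0],[0,0,0,0.094,0],[0,0,0,0.094,0],[0,0,0,0.094,0],[0,0,0,0.094,0],[0,0,0,0.094,0],[0,0,0,0.094,0]]';python3 -m creep '[[0,0,0,0,0],[0,0,0,0,0]]' 60
```

```text
clock: 8.65
position: [0.3993, -0.3117, 0.1176]
ee_rot: [-0.0, 0.994, 0.106, -0.0]
contact_force: [-1.1, 0.1, -0.1]
width: 0.0596
gripper_force: 0.0
clock: 9.65
position: [0.4, -0.3123, 0.0719]
ee_rot: [0.001, 0.994, 0.106, 0.001]
contact_force: [-0.8, 0.5, 5.6]
width: 0.0109
gripper_force: 41.1
clock: 9.85
position: [0.4, -0.3124, 0.072]
ee_rot: [0.001, 0.994, 0.106, 0.001]
contact_force: [-0.2, -0.0, 6.1]
width: 0.0107
gripper_force: 61.7
```

```bash
python3 -m creep '[[0,0,0,-0.02,0],[0,0,0,-0.06,0],[0,0,0,-0.12,0],[0,0,0,-0.2,0],[0,0,0,-0.28,0],[0,0,0,-0.3,0],[0,0,0,-0.3,0],[0,0,0,-0.3,0]]'
python3 - <<'E'
from h import *
rel(.4626,-.0125,.2215,-4.9)
for c in("wrist","side","top"):
    im=eyes.get_image(c)
    print(c,[(np.round(d["centre"],1),round(d["confidence"],2)) for d in eyes.place_of(c,"card_rail")][:3],np.round(proj(im,[.3995,-.312,.248]),1))
im=eyes.get_image("wrist")
# rail ends in wrist image: bright column
f=im["frame"].min(2);print([int(v) for v in f[110:250:4,320]])
E
```

```text
clock: 10.65
position: [0.3986, -0.311, 0.2194]
ee_rot: [-0.001, 0.994, 0.106, -0.001]
contact_force: [0.5, 0.0, -2.3]
width: 0.0102
gripper_force: 60.6
pos [ 0.3986 -0.311   0.2194] yaw 12.2 z [-0.0022  0.0022 -1.    ] row [ 0.2512 -0.5564 -0.0031] spin 0.0475 q6 0.56
wrist [(array([319.2, 278.5]), 0.75)] [322.7 275.7]
side [(array([328.2, 290.3]), 0.69), (array([359.1,  90.7]), 0.61)] [360.4  88.3]
top [(array([418.5, 248.3]), 0.68)] [417.  249.5]
[171, 171, 173, 175, 175, 17, 15, 17, 41, 48, 47, 44, 41, 41, 125, 197, 196, 197, 196, 196, 197, 197, 196, 196, 197, 196, 196, 196, 196, 196, 196, 196, 196, 196, 196]
```

```bash
python3 - <<'E'
from h import *
im=eyes.get_image("wrist");f=im["frame"].min(2)
print(f[122:134,314:328:3].tolist()); print(f[160:174,320].tolist())
s=manip.get_state();p=s["position"];c=np.array([np.cos(np.deg2rad(12.2)),np.sin(np.deg2rad(12.2)),0])
for r in (127,128,129,130,131):
    for z in(.2455,.2475):
        print(r,z,((onplane(im,(320,r),z)-p)@c).round(4))
E
```

```text
[[171, 175, 175, 175, 174], [171, 175, 175, 176, 176], [171, 174, 176, 177, 176], [172, 173, 176, 177, 177], [171, 173, 176, 178, 177], [170, 171, 175, 177, 178], [169, 170, 153, 164, 177], [167, 170, 94, 143, 177], [167, 170, 15, 127, 176], [168, 170, 16, 122, 175], [151, 153, 16, 107, 156], [102, 103, 16, 79, 109]]
[41, 41, 41, 41, 40, 38, 125, 181, 196, 196, 196, 196, 196, 196]
127 0.2455 0.0681
127 0.2475 0.0682
128 0.2455 0.0677
128 0.2475 0.0679
129 0.2455 0.0673
129 0.2475 0.0675
130 0.2455 0.0669
130 0.2475 0.0671
131 0.2455 0.0665
131 0.2475 0.0667
```

```bash
python3 - <<'E'
from h import *
s=eyes.get_image("side");t=eyes.get_image("top");w=eyes.get_image("wrist")
print([(np.round(d["centre"],1),round(d["confidence"],2)) for d in eyes.place_of("side","lid_front")])
a=np.deg2rad(-4.9);ex=np.array([np.cos(a),np.sin(a),0]);ey=np.array([-np.sin(a),np.cos(a),0])
# case centre y: from top-picture rim; case origin x from cards, y assume slot y=-24 +-10
C=np.array([.4626,-.0125,0])+ey*.024
for im,n in((s,"side"),(t,"top")):
  print(n,"hinge",np.round(proj(im,C+ex*.092+[0,0,.104]),1))
  for th in(1.6,1.7,1.8,1.9):
    P=C+ex*(.092-.18*np.cos(th)+.0065*np.sin(th))+[0,0,.104+.18*np.sin(th)+.0065*np.cos(th)]
    print(th,np.round([proj(im,P+ey*k) for k in(-.09,0,.09)],1).tolist())
p=manip.get_state()["position"];q=-w["R"].T@w["t"];print("cam rel",(q-p).round(3))
E
```

```text
[(array([238.5, 183.7]), 0.79)]
side hinge [279.6 253.6]
1.6 [[273.7, 142.7], [264.2, 180.7], [252.5, 227.3]]
1.7 [[263.0, 143.1], [252.4, 181.0], [239.4, 227.4]]
1.8 [[252.6, 144.3], [241.0, 182.1], [226.9, 228.4]]
1.9 [[242.8, 146.4], [230.3, 184.1], [215.1, 230.2]]
top hinge [262.8 155.8]
1.6 [[302.5, 128.2], [251.5, 114.7], [201.2, 101.4]]
1.7 [[305.5, 119.2], [254.9, 105.9], [205.0, 92.7]]
1.8 [[308.4, 110.9], [258.2, 97.8], [208.8, 84.8]]
1.9 [[311.1, 103.5], [261.6, 90.5], [212.8, 77.8]]
cam rel [0.073 0.016 0.15 ]
```

```bash
python3 -m creep '[[0,0.025,-0.055,-0.003,0.005],[0,0.06,-0.13,-0.003,0.01],[0,0.1,-0.21,-0.003,0.015],[0,0.13,-0.29,-0.003,0.02],[0,0.165,-0.37,-0.003,0.03],[0,0.2,-0.44,-0.003,0.035],[0,0.23,-0.5,-0.003,0.04],[0,0.245,-0.54,-0.003,0.045],[0,0.2512,-0.5564,-0.003,0.0475],[0,0.2512,-0.5564,-0.003,0.0475]]'
python3 - <<'E'
from h import *
s=eyes.get_image("side");t=eyes.get_image("top");w=eyes.get_image("wrist")
rel(.4626,-.0125,.2215,-4.9)
rel(.4626,-.0125,.1415,-4.9)
cv2.imwrite("pics/w3.png",w["frame"][:,:,::-1])
p=manip.get_state()["position"]
for im,box,zs in((s,(230,120,400,260),(.2465,.098)),(w,(150,60,500,330),(.2465,.098))):
    x0,y0,x1,y1=box;f=(im["frame"][y0:y1,x0:x1].min(2)>(200 if im is s else 175)).astype(np.uint8)
    n,l,st,c=cv2.connectedComponentsWithStats(f)
    for i in range(1,n):
        if st[i,4]<100: continue
        ys,xs=np.nonzero(l==i);(cx,cy),(W,H),an=cv2.minAreaRect(np.c_[xs,ys].astype(np.float32))
        r=np.deg2rad(an)+(0 if W>H else np.pi/2);L=max(W,H)/2
        c0=np.array([cx+x0,cy+y0]);d=L*np.array([np.cos(r),np.sin(r)])
        for z in zs:
            A,B=onplane(im,c0-d,z),onplane(im,c0+d,z)
            print(st[i,4],c0.round(1),z,"ends",A[:2].round(4),B[:2].round(4),"mid",((A+B)/2)[:2].round(4),"len",np.linalg.norm(A-B).round(4),"yaw",np.rad2deg(np.arctan2(*(A-B)[1::-1])).round(1))
E
```

```text
clock: 12.25
position: [0.4636, -0.0121, 0.2226]
ee_rot: [-0.0, 0.999, -0.041, 0.0]
contact_force: [-0.4, -0.7, -3.2]
width: 0.0102
gripper_force: 60.5
pos [ 0.4635 -0.014   0.2225] yaw -4.89 z [ 1.e-04 -7.e-04 -1.e+00] row [-0.002  -0.0028  0.0021] spin 0.0 q6 1.48
pos [ 0.4635 -0.014   0.2225] yaw -4.89 z [ 1.e-04 -7.e-04 -1.e+00] row [-0.002  -0.0029  0.1621] spin 0.0 q6 1.48
128 [312. 189.] 0.2465 ends [ 0.4802 -0.0176] [ 0.515  -0.0175] mid [ 0.4976 -0.0175] len 0.0348 yaw -179.9
128 [312. 189.] 0.098 ends [ 0.4767 -0.1666] [ 0.5226 -0.1665] mid [ 0.4997 -0.1666] len 0.046 yaw -179.9
312 [391.  227.5] 0.2465 ends [0.3795 0.0392] [0.3849 0.0826] mid [0.3822 0.0609] len 0.0437 yaw -97.1
312 [391.  227.5] 0.098 ends [ 0.3436 -0.0916] [ 0.3508 -0.0343] mid [ 0.3472 -0.063 ] len 0.0578 yaw -97.1
155 [391. 254.] 0.2465 ends [0.3771 0.1086] [0.3991 0.1086] mid [0.3881 0.1086] len 0.022 yaw 180.0
155 [391. 254.] 0.098 ends [3.405e-01 1.000e-04] [3.696e-01 1.000e-04] mid [3.551e-01 1.000e-04] len 0.0291 yaw 180.0
149 [330.5 257. ] 0.2465 ends [0.5102 0.1136] [0.4325 0.1137] mid [0.4713 0
[... 1963 characters left out ...]
4  -0.0773] [ 0.3596 -0.0604] mid [ 0.3818 -0.0688] len 0.0474 yaw -20.9
2289 [422.  273.2] 0.2465 ends [ 0.4622 -0.0499] [ 0.4549 -0.0764] mid [ 0.4586 -0.0631] len 0.0274 yaw 74.6
2289 [422.  273.2] 0.098 ends [ 0.3732 -0.0843] [ 0.3574 -0.1418] mid [ 0.3653 -0.1131] len 0.0596 yaw 74.6
1117 [171.1 292.5] 0.2465 ends [0.4727 0.0566] [0.443  0.0652] mid [0.4578 0.0609] len 0.0309 yaw -16.2
1117 [171.1 292.5] 0.098 ends [0.3959 0.1469] [0.3315 0.1657] mid [0.3637 0.1563] len 0.067 yaw -16.2
428 [229.5 286.5] 0.2465 ends [0.4584 0.0223] [0.46   0.0404] mid [0.4592 0.0313] len 0.0182 yaw -94.9
428 [229.5 286.5] 0.098 ends [0.365  0.0723] [0.3684 0.1118] mid [0.3667 0.092 ] len 0.0396 yaw -94.9
```

View pics/w3.png

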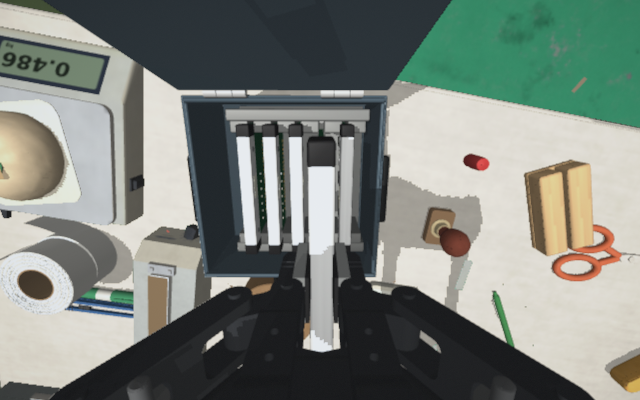

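```bash
python3 -m creep '[[0,0,0,0.04,0],[0,0,0,0.09,0],[0,0,0,0.14,0],[0,0,0,0.166,0],[0,0,0,0.174,0],[0,0,0,0.174,0],[0,0,0,0.174,0]]'
cat > m.py <<'E'
from h import *
w=eyes.get_image("wrist");s=manip.get_state();p=s["position"]
print(p.round(4) if hasattr(p,'round') else p, np.round(s["contact_force"],1))
zt=p[2]+.0255
f=(w["frame"][100:300,200:420].min(2)>165).astype(np.uint8)
n,l,st,c=cv2.connectedComponentsWithStats(f)
for i in range(1,n):
    if st[i,4]<300 or st[i,3]<50: continue
    for z in(.098,zt):
        ys,xs=np.nonzero(l==i);o=[]
        y=ys.min()
        for r in (y+5,y+15,y+30):
            k=xs[ys==r];o.append(onplane(w,(200+k.mean(),100+r),z)[:2].round(4).tolist())
        k=xs[ys==y+3];e=onplane(w,(200+k.mean(),100+y),z)[:2]
        print(st[i],"z",round(z,3),"end",e.round(4),o)
E
python3 m.py
```

```text
clock: 13.1
position: [0.4643, -0.014, 0.1363]
ee_rot: [0.0, 0.999, -0.043, 0.001]
contact_force: [0.4, -0.1, -1.1]
width: 0.0106
gripper_force: 60.4
[ 0.4644 -0.0139  0.1365] [ 0.1  0.2 -1.8]
[210   3  10  93 575] z 0.098 end [ 0.538  -0.0798] [[0.5351, -0.0798], [0.5292, -0.0796], [0.5202, -0.0794]]
[210   3  10  93 575] z 0.162 end [ 0.5383 -0.0599] [[0.5364, -0.0599], [0.5325, -0.0598], [0.5265, -0.0596]]
[   0   50   32  144 2406] z 0.098 end [0.521  0.0522] [[0.5179, 0.0528], [0.5115, 0.0534], [0.5016, 0.0541]]
[   0   50   32  144 2406] z 0.162 end [0.527  0.0274] [[0.5249, 0.0278], [0.5207, 0.0283], [0.5142, 0.0287]]
[  37   50   27  145 2453] z 0.098 end [0.519  0.0288] [[0.5158, 0.0293], [0.5094, 0.0297], [0.4996, 0.0306]]
[  37   50   27  145 2453] z 0.162 end [0.5257 0.0119] [[0.5236, 0.0123], [0.5193, 0.0125], [0.5128, 0.0132]]
[  74   50   21  118 1832] z 0.098 end [0.5169 0.005 ] [[0.5138, 0.0054], [0.5074, 0.0059], [0.4975, 0.0068]]
[  74   50   21  118 1832] z 0.162 end [ 0.5243 -0.0038] [[0.5222, -0.0035], [0.518, -0.0032], [0.5115, -0.0026]]
[ 148   50   20  110 1664] z 0.098 end [ 0.5128 -0.0427] [[0.5096, -0.0426], [0.5032, -0.0419], [0.4934, -0.0408]]
[ 148   50   20  110 1664] z 0.162 end [ 0.5216 -0.0354] [[0.5195, -0.0353], [0.5152, -0.0349], [0.5087, -0.0341]]
[ 108   67   27  133 3209] z 0.098 end [ 0.504  -0.0181] [[0.5007, -0.0178], [0.4941, -0.0172], [0.4839, -0.0163]]
[ 108   67   27  133 3209] z 0.162 end [ 0.5157 -0.0191] [[0.5136, -0.0189], [0.5092, -0.0185], [0.5024, -0.0179]]
```

```bash
python3 -m creep '[[0,-0.0016,0,0,0],[0,-0.0016,0,0.01,0],[0,-0.0016,0,0.016,0],[0,-0.0016,0,0.016,0]]'|egrep 'pos|cont|width'; for i in 1 2 3; do python3 -m creep '[[0,0,0,0.004,0],[0,0,0,0.008,0],[0,0,0,0.008,0]]'|egrep 'pos|cont'; done; python3 m.py | grep 'z 0.1[0-9]'
```

```text
position: [0.4622, -0.0132, 0.127]
contact_force: [-0.4, 0.0, -1.4]
width: 0.0111
position: [0.4625, -0.0133, 0.1232]
contact_force: [-0.1, 0.3, -2.6]
position: [0.4624, -0.0133, 0.1192]
contact_force: [-0.6, 0.4, -1.9]
position: [0.4625, -0.0133, 0.1152]
contact_force: [0.3, 0.3, -2.4]
[   0   51   22  149 1926] z 0.141 end [0.525  0.0307] [[0.5229, 0.0311], [0.5187, 0.0318], [0.5122, 0.0327]]
[  27   51   31  144 2661] z 0.141 end [0.5238 0.0162] [[0.5217, 0.0164], [0.5174, 0.0169], [0.5109, 0.0173]]
[  69   52   23  124 2076] z 0.141 end [ 0.5218 -0.0013] [[0.5198, -0.001], [0.5155, -0.0007], [0.5089, -0.0003]]
[ 151   52   23  127 2035] z 0.141 end [ 0.5188 -0.0367] [[0.5167, -0.0366], [0.5124, -0.0363], [0.5059, -0.0357]]
[ 108   67   27  133 3206] z 0.141 end [ 0.514  -0.0184] [[0.5118, -0.0182], [0.5074, -0.0178], [0.5007, -0.0172]]
```

```bash
for i in 1 2 3 4 5; do python3 -m creep '[[0,0,0,0.004,0],[0,0,0,0.008,0],[0,0,0,0.008,0]]' 80|egrep 'pos|cont'; done; python3 m.py | grep 'z 0.1[0-9]'
```

```text
position: [0.4627, -0.0134, 0.1113]
contact_force: [-0.3, -0.2, -2.3]
position: [0.4632, -0.0135, 0.1079]
contact_force: [-0.1, -0.1, 1.2]
position: [0.4628, -0.0135, 0.1035]
contact_force: [0.4, -0.3, 1.0]
position: [0.4624, -0.0134, 0.099]
contact_force: [0.3, 0.0, -0.1]
position: [0.4622, -0.0133, 0.0949]
contact_force: [0.2, -0.7, -2.0]
[  15   57   34  131 2791] z 0.12 end [0.5215 0.0213] [[0.5194, 0.0215], [0.5151, 0.0219], [0.5084, 0.0224]]
[  63   57   26  127 2416] z 0.12 end [0.5197 0.0011] [[0.5176, 0.0014], [0.5133, 0.0017], [0.5067, 0.0024]]
[ 155   57   26  128 2390] z 0.12 end [ 0.5163 -0.039 ] [[0.5142, -0.0389], [0.5099, -0.0383], [0.5033, -0.0378]]
[ 108   67   27  133 3138] z 0.12 end [ 0.5138 -0.0184] [[0.5116, -0.0182], [0.5072, -0.0178], [0.5005, -0.0172]]
[  0 135   9  65 312] z 0.12 end [0.4871 0.0397] [[0.4846, 0.0402], [0.4796, 0.0408], [0.4718, 0.042]]
```

```bash
python3 -m creep '[[0.35,0,0,0,0],[0.35,0,0,0,0],[0.35,0,0,0,0],[0.35,0,0,0,0],[0.35,0,0,-0.02,0],[0.35,0,0,-0.06,0],[0.35,0,0,-0.1,0],[0.35,0,0,-0.1,0]]'; python3 - <<'E'
from h import *
w=eyes.get_image("wrist");cv2.imwrite("pics/w4.png",w["frame"][:,:,::-1]);s=eyes.get_image("side")
for im in(w,s):
  f=(im["frame"].min(2)>(165 if im is w else 200)).astype(np.uint8)
  n,l,st,c=cv2.connectedComponentsWithStats(f)
  for i in range(1,n):
    if st[i,4]<150 or not(30<c[i][0]-st[i,4]*0<420): continue
    ys,xs=np.nonzero(l==i);(cx,cy),(W,H),an=cv2.minAreaRect(np.c_[xs,ys].astype(np.float32))
    if not 3<max(W,H)/max(1,min(W,H))<14: continue
    r=np.deg2rad(an)+(0 if W>H else np.pi/2);d=max(W,H)/2*np.array([np.cos(r),np.sin(r)]);c0=np.array([cx,cy])
    for z in(.098,.12):
      A,B=onplane(im,c0-d,z),onplane(im,c0+d,z)
      print("w" if im is w else "s",c0.round(1),z,A[:2].round(4),B[:2].round(4),((A+B)/2)[:2].round(4),np.linalg.norm(A-B).round(4))
E
```

```text
clock: 16.85
position: [0.465, -0.0138, 0.1485]
ee_rot: [0.0, 0.999, -0.043, 0.003]
contact_force: [0.6, -0.4, 0.0]
width: 0.0299
gripper_force: 0.0
w [234.  89.] 0.098 [0.5567 0.0239] [0.5583 0.043 ] [0.5575 0.0334] 0.0192
w [234.  89.] 0.12 [0.5547 0.019 ] [0.5562 0.036 ] [0.5555 0.0275] 0.0171
w [350.   89.5] 0.098 [ 0.5493 -0.0595] [ 0.5525 -0.0213] [ 0.5509 -0.0404] 0.0384
w [350.   89.5] 0.12 [ 0.5481 -0.0552] [ 0.551  -0.0212] [ 0.5496 -0.0382] 0.0342
w [221.8 218.5] 0.098 [0.5215 0.0525] [0.4132 0.0627] [0.4673 0.0576] 0.1088
w [221.8 218.5] 0.12 [0.5234 0.0446] [0.4269 0.0536] [0.4751 0.0491] 0.0969
w [254.6 214.1] 0.098 [0.5193 0.0289] [0.4191 0.0377] [0.4692 0.0333] 0.1006
w [254.6 214.1] 0.12 [0.5214 0.0235] [0.4321 0.0314] [0.4768 0.0274] 0.0896
w [288.4 218.4] 0.098 [0.5172 0.0053] [0.4093 0.0137] [0.4633 0.0095] 0.1082
w [288.4 218.4] 0.12 [0.5195 0.0024] [0.4235 0.0099] [0.4715 0.0062] 0.0964
w [354.1 218.5] 0.098 [ 0.513  -0.0423] [ 0.4053 -0.0339] [ 0.4591 -0.0381] 0.1081
w [354.1 218.5] 0.12 [ 0.5158 -0.0399] [ 0.4198 -0.0324] [ 0.4678 -0.0362] 0.0963
w [325.5 230.5] 0.098 [ 0.5113 -0.0215] [ 0.3899 -0.0116] [ 0.4506 -0.0165] 0.1218
w [325.5 230.5] 0.12 [ 0.5143 -0.0214] [ 0.4061 -0.0126] [ 0.4602 -0.017 ] 0.1086
w [205.5 387.5] 0.098 [0.3316 0.0842] [0.3002 0.1173] [0.3159 0.1007] 0.0456
w [205.5 387.5] 0.12 [0.3542 0.0728] [0.3262 0.1022] [0.3402 0.0875] 0.0406
s [330.1 270.3] 0.098 [0.5191 0.0306] [0.414  0.0396] [0.4666 0.0351] 0.1055
s [330.1 270.3] 0.12 [0.5181 0.0455] [0.4168 0.0542] [0.4675 0.0499] 0.1017
s [329.5 282. ] 0.098 [0.5205 0.0546] [0.4159 0.0634] [0.4682 0.059 ] 0.105
s [329.5 282. ] 0.12 [0.5195 0.0687] [0.4186 0.0772] [0.469 0.073] 0.1012
```

```bash
python3 -m creep '[[0,0,0.003,0,0],[0,0,0.003,0,0],[0,0,0.003,0,0],[0,0,0.003,0,0],[0,0,0.003,0.03,0],[0,0,0.003,0.05,0],[0,0,0.003,0.06,0],[0,0,0.003,0.064,0],[0,0,0.003,0.064,0]]'; for i in 1 2 3 4; do python3 -m creep '[[0,0,0,0.004,0],[0,0,0,0.008,0],[0,0,0,0.01,0]]'|egrep 'pos|cont'; done
```

```text
clock: 17.85
position: [0.4626, -0.0149, 0.1133]
ee_rot: [0.0, 0.999, -0.043, -0.0]
contact_force: [0.1, 0.1, -0.6]
width: 0.0002
gripper_force: 0.0
position: [0.4631, -0.015, 0.1089]
contact_force: [-0.4, 0.4, 2.6]
position: [0.4626, -0.0149, 0.1034]
contact_force: [-0.2, 0.6, 4.0]
position: [0.4625, -0.0148, 0.0982]
contact_force: [0.5, 0.8, 4.0]
position: [0.4625, -0.0148, 0.0933]
contact_force: [0.2, 0.3, 4.6]
```

```bash
for i in 1 2 3; do python3 -m creep '[[0,0,0,0.002,0],[0,0,0,0.004,0],[0,0,0,0.004,0]]'|egrep 'pos|cont'; done
```

```text
position: [0.4624, -0.0149, 0.0912]
contact_force: [0.8, 0.2, 0.7]
position: [0.4625, -0.0149, 0.0896]
contact_force: [-0.2, 0.2, 4.7]
position: [0.4626, -0.0149, 0.0894]
contact_force: [-4.0, 1.6, 19.0]
```

```bash
python3 -m creep '[[0,0,0,0.001,0],[0,0,0,0.001,0],[0,0,0,0.001,0],[0,0,0,-0.02,0],[0,0,0,-0.08,0],[0,0,0,-0.16,0],[0,0,0,-0.24,0],[0,0,0,-0.3,0],[0,0,0,-0.3,0]]'|egrep 'clock|pos'
cat > n.py <<'E'
from h import *
w=eyes.get_image("wrist");s=eyes.get_image("side");t=eyes.get_image("top")
for nm,im in(("w",w),("s",s),("t",t)):
  f=(im["frame"].min(2)>(165 if im is w else 200)).astype(np.uint8)
  n,l,st,c=cv2.connectedComponentsWithStats(f)
  for i in range(1,n):
    if st[i,4]<100: continue
    ys,xs=np.nonzero(l==i);(cx,cy),(W,H),an=cv2.minAreaRect(np.c_[xs,ys].astype(np.float32))
    r=np.deg2rad(an)+(0 if W>H else np.pi/2);d=max(W,H)/2*np.array([np.cos(r),np.sin(r)]);c0=np.array([cx,cy])
    A,B=onplane(im,c0-d,.098),onplane(im,c0+d,.098);L=np.linalg.norm(A-B);m=(A+B)/2
    if .085<L<.13 and abs(m[0]-.465)<.04 and abs(m[1])<.08: print(nm,c0.round(1),A[:2].round(4),B[:2].round(4),m[:2].round(4),L.round(4))
E
python3 n.py
```

```text
clock: 20.85
position: [0.4649, -0.0154, 0.2414]
w [249.2 188.5] [0.5212 0.0527] [0.4139 0.0625] [0.4676 0.0576] 0.1078
w [272.6 188.5] [0.5191 0.0289] [0.4119 0.0386] [0.4655 0.0337] 0.1076
w [295.8 188.5] [0.517  0.0051] [0.41   0.0148] [0.4635 0.0099] 0.1074
w [322.  189.5] [ 0.5136 -0.0213] [ 0.4066 -0.0123] [ 0.4601 -0.0168] 0.1074
w [342.6 188.5] [ 0.5129 -0.0423] [ 0.4058 -0.0337] [ 0.4594 -0.038 ] 0.1074
s [331. 259.] [0.5164 0.0068] [0.4123 0.0157] [0.4643 0.0112] 0.1045
s [330.1 270.3] [0.5191 0.0306] [0.414  0.0396] [0.4666 0.0351] 0.1055
s [329.5 282. ] [0.5205 0.0545] [0.4159 0.0635] [0.4682 0.059 ] 0.105
```

```bash
python3 - <<'E'
from h import *
rel(.6224,.0004,.32,-4.9); rel(.6224,.0004,.2415,-4.9)
E
```

```text
pos [ 0.4616 -0.0148  0.2364] yaw -4.9 z [-2.3e-03  2.0e-04 -1.0e+00] row [ 0.3175 -0.0577 -0.1679] spin 0.0 q6 1.47
pos [ 0.4616 -0.0148  0.2364] yaw -4.9 z [-2.3e-03  2.0e-04 -1.0e+00] row [ 0.3178 -0.0577 -0.0109] spin 0.0 q6 1.47
```

```bash
python3 -m creep '[[0,0,0,-0.08,0],[0,0,0,-0.168,0],[0,0.02,-0.01,-0.172,0],[0,0.1,-0.03,-0.172,0],[0,0.19,-0.045,-0.172,0],[0,0.28,-0.057,-0.172,0],[0,0.318,-0.057,-0.172,0],[0,0.318,-0.057,-0.172,0],[0,0.318,-0.057,-0.172,0]]'
python3 - <<'E'
from h import *
im=eyes.get_image("side");s=manip.get_state();p=s["position"];print(p)
u=np.array(proj(im,p+np.array([0,0,.0085])));print(u)
cv2.imwrite("pics/s5.png",cv2.resize(im["frame"][60:310,180:400],None,fx=2.4,fy=2.4)[:,:,::-1])
E
```

```text
clock: 21.9
position: [0.6225, 0.0001, 0.3208]
ee_rot: [-0.0, 0.999, -0.043, -0.003]
contact_force: [-1.0, 0.1, 0.3]
width: -0.0002
gripper_force: 0.0
[6.22081988e-01 9.98621871e-05 3.21834973e-01]
[222.74750527 155.40879306]
```

View pics/s5.png

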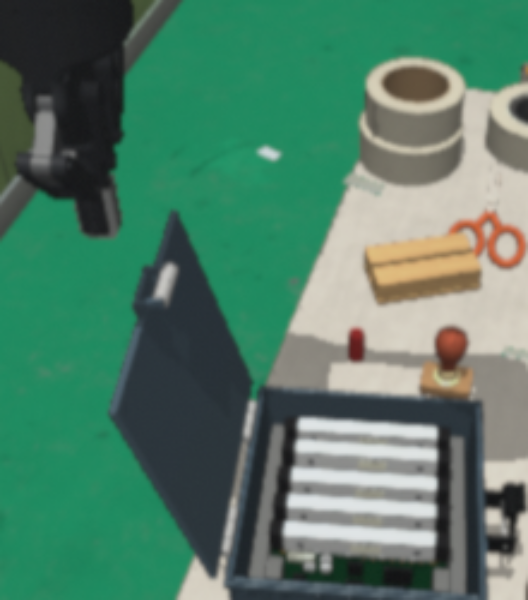

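```bash
python3 -m creep '[[0,0,0,0.05,0],[0,0,0,0.11,0],[0,0,0,0.157,0],[0,0,0,0.157,0],[0,-0.01,0,0.157,0],[0,-0.02,0,0.157,0],[0,-0.03,0,0.157,0],[0,-0.03,0,0.157,0]]'; python3 -m creep '[[0,-0.01,0,0,0],[0,-0.02,0,0,0],[0,-0.03,0,0,0],[0,-0.04,0,0,0],[0,-0.05,0,0,0],[0,-0.06,0,0,0]]'
```

```text
clock: 22.75
position: [0.6088, 0.0012, 0.2471]
ee_rot: [0.0, 0.999, -0.043, 0.002]
contact_force: [2.1, -0.1, 1.1]
width: -0.0002
gripper_force: 0.6
clock: 23.35
position: [0.578, 0.0039, 0.2448]
ee_rot: [0.0, 0.999, -0.043, -0.0]
contact_force: [1.8, -0.6, 1.6]
width: -0.0003
gripper_force: 0.9
```

```bash
python3 -m creep '[[0,-0.03,0,0,0],[0,-0.06,0,0.004,0],[0,-0.09,0,0.006,0],[0,-0.12,0,0.014,0],[0,-0.14,0,0.024,0],[0,-0.16,0,0.034,0],[0,-0.18,0,0.046,0],[0,-0.198,0,0.06,0],[0,-0.198,0,0.06,0]]'; python3 - <<'E'
from h import *
im=eyes.get_image("side");print([(np.round(d["centre"],1),round(d["confidence"],2)) for d in eyes.place_of("side","lid_front")][:2])
C=np.array([.464,.014,0]);a=np.deg2rad(-4.9);ex=np.array([np.cos(a),np.sin(a),0])
for th in(.6,.75,.9,1.05,1.2,1.4):
    print(th,np.round(proj(im,C+ex*(.092-.18*np.cos(th)+.0065*np.sin(th))+[0,0,.104+.18*np.sin(th)+.0065*np.cos(th)]),1))
E
```

```text
clock: 24.25
position: [0.4775, 0.0125, 0.2136]
ee_rot: [-0.0, 0.999, -0.043, -0.002]
contact_force: [0.4, -0.3, -0.2]
width: 0.0002
gripper_force: 0.0
[]
0.6 [366.4 221. ]
0.75 [356.2 211.7]
0.9 [343.5 203.1]
1.05 [328.8 195.6]
1.2 [312.3 189.5]
1.4 [288.7 184. ]
```

```bash
python3 -m creep '[[0,-0.024,0,0.02,0],[0,-0.044,0,0.038,0],[0,-0.062,0,0.056,0],[0,-0.076,0,0.076,0],[0,-0.088,0,0.096,0],[0,-0.098,0,0.116,0],[0,-0.104,0,0.134,0],[0,-0.11,0,0.152,0],[0,-0.11,0,0.16,0],[0,-0.11,0,0.16,0]]'; python3 - <<'E'
from h import *
for c in("side","top"):
  im=eyes.get_image(c);print([(np.round(d["centre"],1),round(d["confidence"],2)) for d in eyes.place_of(c,"lid_front")][:2])
  C=np.array([.464,.014,0]);a=np.deg2rad(-4.9);ex=np.array([np.cos(a),np.sin(a),0])
  for th in(.0,.1,.2,.3,.4,.6,.9,1.2):
    print(th,np.round(proj(im,C+ex*(.092-.18*np.cos(th)+.0065*np.sin(th))+[0,0,.104+.18*np.sin(th)+.0065*np.cos(th)]),1))
E
```

```text
clock: 25.35
position: [0.4247, 0.017, 0.1342]
ee_rot: [-0.0, 0.999, -0.043, -0.001]
contact_force: [-1.0, -0.8, -0.9]
width: 0.0001
gripper_force: 0.0
[(array([379.2, 248.1]), 0.62)]
0.0 [381.4 259.7]
0.1 [381.7 253.5]
0.2 [380.9 247.2]
0.3 [379.  240.7]
0.4 [376.  234.1]
0.6 [366.4 221. ]
0.9 [343.5 203.1]
1.2 [312.3 189.5]
[(array([227.5, 229.8]), 0.65)]
0.0 [234.3 237.1]
0.1 [232.8 235.1]
0.2 [231.5 232.1]
0.3 [230.6 228.2]
0.4 [229.9 223.3]
0.6 [229.6 210.6]
0.9 [232.1 185.2]
1.2 [238. 155.]
```

```bash
python3 -m creep '[[0,0,0,-0.03,0],[0,0.04,0,-0.03,0],[0,0.084,0,-0.03,0],[0,0.084,0,-0.02,0],[0,0.084,0,0.01,0],[0,0.084,0,0.03,0],[0,0.084,0,0.044,0],[0,0.084,0,0.05,0],[0,0.084,0,0.05,0]]'; for i in 1 2 3; do python3 -m creep '[[0,0,0,0.002,0],[0,0,0,0.004,0],[0,0,0,0.006,0]]'|egrep 'pos|cont'; done
```

```text
clock: 26.45
position: [0.4666, 0.0134, 0.1096]
ee_rot: [0.0, 0.999, -0.043, -0.0]
contact_force: [-0.4, 0.5, 0.2]
width: -0.0001
gripper_force: 0.0
position: [0.4674, 0.0133, 0.1074]
contact_force: [-0.6, 0.2, 8.7]
position: [0.4675, 0.0133, 0.1069]
contact_force: [-6.3, 0.7, 25.2]
position: [0.4669, 0.0133, 0.1018]
contact_force: [-3.2, 0.6, 14.8]
```

```bash
python3 -m creep '[[0,0,0,0.002,0],[0,0,0,0.002,0]]'|egrep 'pos|cont'; python3 -m creep '[[0,0,0,-0.02,0],[0,0,0,-0.08,0],[0,0,0,-0.16,0],[0,0,0,-0.24,0],[0,0,0,-0.24,0],[0,0,0,-0.24,0]]'; python3 - <<'E'
from h import *
im=eyes.get_image("side")
for l in("lid_front","date_stamp","marker_cap"): print(l,[(np.round(d["centre"],1),round(d["confidence"],2)) for d in eyes.place_of("side",l)][:2])
cv2.imwrite("pics/s6.png",cv2.resize(im["frame"][180:340,220:420],None,fx=3,fy=3)[:,:,::-1])
E
```

```text
position: [0.4669, 0.0133, 0.1018]
contact_force: [-5.2, 0.4, 15.9]
clock: 28.15
position: [0.4676, 0.0133, 0.2208]
ee_rot: [0.0, 0.999, -0.043, 0.001]
contact_force: [-0.5, -0.9, -0.3]
width: 0.0001
gripper_force: 0.0
lid_front [(array([381.8, 263.1]), 0.96)]
date_stamp []
marker_cap []
```

```bash
python3 -m creep '[[0,0,0,0.08,0],[0,0,0,0.16,0],[0,0,0,0.22,0],[0,0,0,0.23,0],[0,0,0,0.232,0],[0,0,0,0.232,0]]'|egrep 'pos|cont';  python3 -m creep '[[0,0,0,0.004,0],[0,0,0,0.008,0],[0,0,0,0.01,0],[0,0,0,0.01,0]]'|egrep 'pos|cont'; python3 -m creep '[[0,0,0,0.003,0],[0,0,0,0.003,0]]'|egrep 'pos|cont'; python3 -m creep '[[0,0,0,-0.02,0],[0,0,0,-0.08,0],[0,0,0,-0.16,0],[0,0,0,-0.2,0],[0,0,0,-0.2,0],[0,0,0,-0.2,0]]'|egrep 'pos|cont'
```

```text
position: [0.4669, 0.0133, 0.1037]
contact_force: [0.4, 0.7, 0.3]
position: [0.4677, 0.0133, 0.1018]
contact_force: [-3.7, 1.3, 19.0]
position: [0.4678, 0.0133, 0.1016]
contact_force: [-7.3, 0.9, 28.9]
position: [0.4669, 0.0134, 0.1975]
contact_force: [-0.2, 0.8, -0.2]
```

Lid is firmly at its stop (same height under 16–29 N, no contact at 2 mm above): shut.

```bash
python3 -c "
from rig import manip
print(manip.sign_off())"
```

```text
the job is handed in; nothing more can be done
None
```

I packed the card home level with its neighbours, pressed the lid down until the catch snapped and it sat firm at its stop, and handed the job in at about 30 s; the hand-in returned no verdict, and I didn't check the stamp and cap at the end, though nothing I did came near them.

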